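# Hook open the hot bread warmer

## Task

Open the bread warmer (the white cabinet with the brass ring) with the hooked rod, as its flap is hot: pick up the rod, put its prong through the ring that stands on top of the front flap until the ring sits about midway along the prong, and pull the flap down to well past half open. Then unhook the rod and lay it gently down on the worktop, leaving the flap open. Leave the blue plate warmer's flap alone.

Things in the scene. Friction and masses are not known exactly. Their poses are not given: they have to be found in the camera images.
- hook_rod: Hooked rod lying free, about 160 g. Origin: mid-prong, at half handle height (14 mm up); z up. Steel prong, 8 mm thick, along y from the bend at y=-30 mm to the tip at y=+30 (slants 6 mm to -x). The bar runs from the bend (x=0) along -x, at y=-30, to a wooden handle: x=-100 to -250 mm, centred on y=-30, 24 mm wide, 28 high. Balances near x=-165; grasp it across y at about x=-135.
- ring (a point): Centre of the brass ring upright on the top edge of the white warmer's flap, 245 mm up when shut. Fixed to the flap: bar 7 mm thick, hole 37 mm, hole axis along y (level). The flap's frame: z from hinge to ring, x into the warmer when upright. Hinge: line along y, 145 mm from the ring at z=-145 mm, 100 mm above the worktop. Free space on both sides of the ring.
- bread_flap (a joint): Angle (rad) of the white warmer's flap: 0 upright (shut), grows as its top swings down and out towards the robot; stop at 1.3. Starts nearly shut. Stiff hinge: stays where left; 1 to 4 N at the ring. Flap top 214 mm up. Cabinet fixed, 240 mm wide, 220 deep, 205 high, at the left or right, slightly turned.
- plate_flap (a joint): Angle (rad) of the flap of the blue plate warmer beside it, same size and shape, with a steel ring; same meaning. Starts nearly shut; leave it so.

How it is judged:
By the outcome, as a careful person would: the job done as asked, in the order asked, and still so for the second after the job is handed in, with the robot touching nothing.
It also fails if it takes over 51 s, if anything falls off the work surface, if the arm or the gripper's body presses on something with over 40 N, if the wrist force passes 120 N, or if a joint passes its speed limit or range.

## Robot

A 6-joint arm with a two-finger parallel gripper is mounted at the origin on the work surface. World frame = base frame: x ahead of the robot, y to its left, z up, the work surface at z = 0. Lengths are in mm, angles in rad, forces in N, time in s.
With the tool pointing down it reaches from about 400 to 925 mm from the base axis. Payload 12.5 kg.
Tool frame: the origin (TCP) lies at the very end of the fingers, on their centre line; the grasp point (between the pads) lies 19 mm behind it; z points along the fingers, y is the line along which they close (so a half turn about z gives the same grasp; the last joint's range is limited). The gripper opens to 95 mm and grips with 3 to 60 N. Pads are 20 mm wide; open, the fingers measure 119 mm over their backs; the gripper's body (75 mm by 180 mm) begins 59 mm behind the grasp point.
Start: joints at [1.154, 0.491, 1.559, -0, 1.092, -0.106], TCP at [191.121, 595.079, 214.661] pointing down, gripper open.
Joint ranges: [-3.1, 3.1], [-0.84, 2.19], [0.05, 2.79], [-1.13, 4.28], [0.06, 2.93], [-2.69, 2.69]. Speed limits (rad/s): [2.22, 2.22, 2.79, 3.14, 3.14, 3.14].

## Interface

Orientations are given as [roll, pitch, yaw] about the fixed x, y, z axes, in that order (R = Rz(yaw) Ry(pitch) Rx(roll)).
In Python, from cell import state, imaging, env, spot_in, mark_of gives the robot as it stands. The module is installed in compiled form; this text tells all that it offers.
- The arm moves only by the tool step_arm, never from a script. Its argument "increments" is a list of rows, each an object with "slide": the shift along the tool's x, y, z in m, a list of three; "roll": the turn about the tool's z in rad. A call has 1 to 5 rows; each row is the pose to reach, as a shift and turn from the pose commanded when the call began, along the tool's axes at that moment; what a row does not reach only later rows make up. A row lasts 1/8 s, in which the tool goes at most 62.5 mm and 10.7 degrees, less where a joint would pass 70% of its speed; a pose out of reach is approached as far as the arm can. A call with a gripper value outside its range is refused whole. "fingers" is the opening, from 0 (shut) to 1 (fully open), set as the call begins (left out, the last holds). The fingers move at their own pace and stop on an object; the grip force is fixed at half the most. Time passes only in rows, so rows that repeat a pose let the fingers close. It gives the time, the measured TCP pose, the force, the opening and the grip force at its end, in the units of the state.
- state(): the state, without advancing time (a new reading comes with each control period).
- imaging.read_camera(name): name is "side" or "top" or "wrist"; returns a dict with "color" (480x640x3 uint8, red, green, blue), "z_map" (480x640 float32, mm along the optical axis (not along the pixel's ray), 0 where there is no reading), "intrinsics" (3x3 intrinsics, pixels), "camera_from_world" (4x4, takes a point from world to camera coordinates). Camera axes: x right, y up, looking along -z (the intrinsics and any distortion apply to the point x, -y, -z); pixel columns grow to the right and rows downward; lengths in mm; the calibration is good to about 2 mm. A picture is of the moment at which its call begins.
- env.job_done(): hands the job in; it is judged then, once.
Trained networks look in the newest picture that a camera, given by its name, has taken for a name from the list of things; names that differ only in an ending like _2 or _b are one class to them, and where a whole thing is asked for, a point or a joint stands for the part that bears it (a point fixed in the world has none). Each returns a list of dicts, best first, with "confidence" (0 to 1); they miss things now and then, are a little off and sometimes report something else, mostly with a low value. They report only what shows in the picture. A call takes as long as a camera call.
- spot_in(camera, target): "bbox" ([left, top, right, bottom] in pixels, round what is visible of it).
- mark_of(camera, target): "uv" ([column, row] in pixels: a listed point, or the origin of a listed thing).
The state is a dict: "t": time; "joints": joint angles; "qvel": joint speeds; "tau": joint torques, N m; "eef_pos": TCP position; "tcp_rot": TCP orientation; "ft_force": force on the tool from outside, world axes, zero at the start; "moment": the same for the moment, N m; "opening": opening from 0.0 (shut) to 1.0 (fully open); "grip_force": force on a finger pad.
Only numpy, scipy, OpenCV 4.12 (cv2) and the standard library are available. Lean on these libraries where they do the work, as an engineer would, in place of code of your own. Each camera call takes 0.05 s, during which the arm holds its last target. There are 200 camera calls.

## Working session

There is one attempt and no reset: what is moved stays moved. The work goes in short steps, Python scripts to look and compute and a tool call to move; the robot and the scene stay as the last step left them, time stands still between calls to the robot, and variables do not carry over. Pictures are saved under pics/ and viewed, at most 10 in all, crops included, and the job is handed in when it is done.

Besides the shell and the picture viewer there is one more tool, called after ">>>" as name(argument=value, ...), one argument or row to a line, values as JSON. step_arm: Moves the arm, as the interface text tells. Its arguments: {"type":"object","properties":{"increments":{"type":"array"},"fingers":{"type":"number"}},"required":["increments"]}

```bash
mkdir -p pics; cat > h.py <<'E'
import numpy as np, cv2
from cell import state, imaging, env, spot_in, mark_of
from scipy.spatial.transform import Rotation as Ro
def cam(n): return imaging.read_camera(n)
def back(d,u,v,z=None):
    """pixel(s)->world using depth"""
    K=np.array(d["intrinsics"]);T=np.linalg.inv(np.array(d["camera_from_world"]))
    u=np.atleast_1d(u).astype(float);v=np.atleast_1d(v).astype(float)
    if z is None: z=d["z_map"][v.astype(int),u.astype(int)]
    p=np.stack([(u-K[0,2])/K[0,0]*z,-(v-K[1,2])/K[1,1]*z,-z*np.ones_like(u),np.ones_like(u)])
    return (T@p)[:3].T
def plane(d,u,v,h):
    """pixel -> world at height h"""
    a=back(d,u,v,100.)[0];b=back(d,u,v,1000.)[0]
    return a+(b-a)*(h-a[2])/(b[2]-a[2])
def proj(d,P):
    K=np.array(d["intrinsics"]);q=np.array(d["camera_from_world"])@np.append(P,1)
    return K[0,0]*q[0]/-q[2]+K[0,2],K[1,1]*-q[1]/-q[2]+K[1,2]
def save(d,n,crop=None,s=1):
    im=d["color"][:,:,::-1]
    if crop: im=im[crop[1]:crop[3],crop[0]:crop[2]]
    cv2.imwrite("pics/"+n,cv2.resize(im,None,fx=s,fy=s))
E
python3 - <<'E'
from h import *
np.set_printoptions(precision=1,suppress=True)
ims=[]
for n in("side","top"):
    d=cam(n);ims.append(cv2.resize(d["color"][:,:,::-1],(400,300)) if 0 else d["color"][:,:,::-1])
    for t in("hook_rod","ring","bread_flap","plate_flap"):
        try:
            print(n,t,[(np.round(x["uv"]),round(x["confidence"],2)) for x in mark_of(n,t)][:3] if t in("hook_rod","ring") else '',[(np.round(x["bbox"]),round(x["confidence"],2)) for x in spot_in(n,t)][:3])
            if t in("hook_rod","ring"):
                for x in mark_of(n,t)[:2]: print(back(d,*x["uv"]),plane(d,*x["uv"],14 if t=="hook_rod" else 245))
        except Exception as e: print(n,t,e)
    save(d,n+"0.png")
print(state())
E
```

```text
side hook_rod [(array([315., 355.]), 0.87)] [(array([160., 343., 330., 457.]), 0.62)]
[[587.3 -41.   15.7]] [588.4 -39.2  14. ]
side ring [(array([416., 264.]), 0.69)] [(array([360., 244., 485., 426.]), 0.62)]
[[ 674.9 -138.4  203.4]] [ 628.4 -191.4  245. ]
side bread_flap  [(array([358., 244., 486., 423.]), 0.84)]
side plate_flap  [(array([248., 143., 325., 268.]), 0.82)]
top hook_rod [(array([349., 257.]), 0.84)] [(array([334., 254., 387., 394.]), 0.9)]
[[587.7 -38.3  15.7]] [587.9 -38.4  14. ]
top ring [(array([462., 214.]), 0.7)] [(array([370., 196., 539., 237.]), 0.86)]
[[ 626.8 -191.4  224.8]] [ 622.5 -185.2  245. ]
top bread_flap  [(array([372., 195., 544., 232.]), 0.73)]
top plate_flap  [(array([136., 187., 302., 225.]), 0.6)]
{'t': 0.9, 'joints': array([ 1.2,  0.5,  1.6, -0. ,  1.1, -0.1]), 'qvel': array([ 0., -0.,  0.,  0.,  0.,  0.]), 'tau': array([ -0. , -61.2, -25.8,   0.1,   0. ,   0. ]), 'eef_pos': array([191.1, 595.1, 214.7]), 'tcp_rot': array([3.1, 0. , 2.8]), 'ft_force': array([-0.2, -0.8,  0.4]), 'moment': array([0., 0., 0.]), 'grip_force': 0.0, 'opening': 1.0005640899358073}
```

View pics/top0.png

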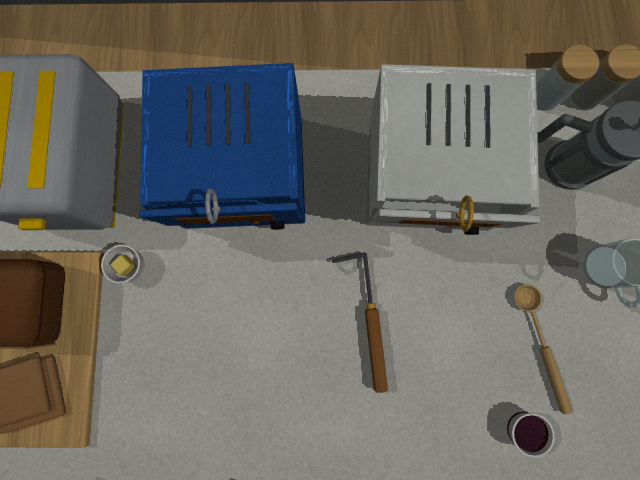

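View pics/side0.png

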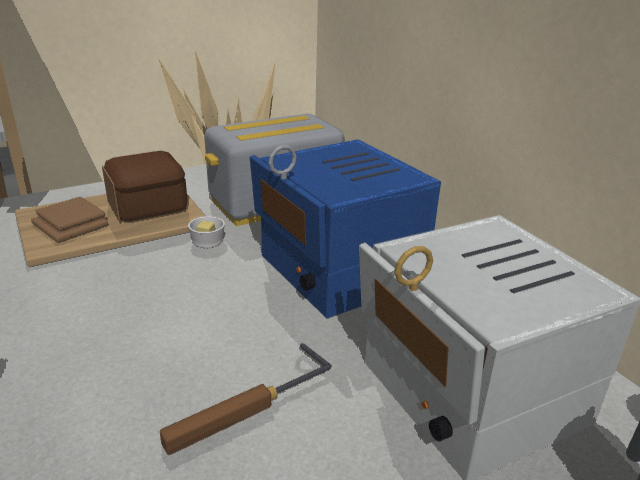

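Top view: rod prong runs from (364,254) to the tip at (333,260), with the handle down to (381,390). The white warmer is at the right with its brass ring at (466,213). So the prong must enter the ring from the right (-y), moving left.

```bash
python3 - <<'E'
from h import *
np.set_printoptions(precision=1,suppress=True)
vv,uu=np.mgrid[0:480,0:640]
for n in("top","side"):
    d=cam(n);P=back(d,uu.ravel(),vv.ravel());c=d["color"].reshape(-1,3).astype(float)
    ok=d["z_map"].ravel()>0
    hsv=cv2.cvtColor(d["color"],cv2.COLOR_RGB2HSV).reshape(-1,3)
    m=ok&(P[:,2]>222)&(P[:,2]<280)&(P[:,1]<-100)&(P[:,1]>-320)&(P[:,0]<700)&(P[:,0]>500)&(hsv[:,1]>70)
    R=P[m];print(n,"ring",m.sum(),R.min(0),R.max(0),np.median(R,0)); 
    q=R-R.mean(0); print(" svd normal",np.linalg.svd(q,full_matrices=False)[2][2])
    f=ok&(P[:,2]>207)&(P[:,2]<218)&(P[:,1]<-30)&(P[:,1]>-330)&(P[:,0]<660)&(P[:,0]>560)&(hsv[:,1]<60)
    F=P[f];pf=np.polyfit(F[:,1],F[:,0],1);print(" flaptop",f.sum(),F.min(0),F.max(0),"x=%.3f y+%.1f"%tuple(pf),"at -185",np.polyval(pf,-185))
    w=ok&(P[:,2]>16)&(P[:,2]<40)&(P[:,0]<480)&(P[:,0]>300)&(abs(P[:,1]+60)<80)&(hsv[:,1]>80)
    H=P[w];pf=np.polyfit(H[:,0],H[:,1],1);print(" handle",w.sum(),H.min(0),H.max(0),H.mean(0),"slope",pf)
    b=ok&(P[:,2]>9)&(P[:,2]<24)&(P[:,0]<610)&(P[:,0]>485)&(P[:,1]>-100)&(P[:,1]<20)&(hsv[:,2]<100)
    B=P[b];print(" steel",b.sum(),B.min(0),B.max(0))
    for e in(0,1): print(B[B[:,e].argmin()],B[B[:,e].argmax()])
d=cam("top")
print("bend",plane(d,364,254,14),"tip",plane(d,333,260,14))
for y in(-200,-185,-170): print(proj(d,[625,y,245]))
E
```

```text
top ring 358 [ 599.4 -195.3  222.1] [ 647.2 -186.   270.6] [ 623.9 -189.4  252.4]
 svd normal [-0. -1. -0.]
 flaptop 1217 [ 617.1 -308.2  207. ] [656.7 -72.9 216.3] x=0.047 y+636.8 at -185 628.0902500609288
 handle 1025 [ 342.6 -104.6   16.5] [479.7 -68.1  31.1] [411.2 -85.9  26.9] slope [   0.1 -128. ]
 steel 362 [486.8 -90.9  11.7] [596.3  -5.7  23.6]
[486.8 -67.   19. ] [596.3 -59.2  14.6]
[486.8 -90.9  21.6] [582.6  -5.7  16.8]
side ring 588 [ 599.3 -198.3  222. ] [ 648.  -188.6  268.9] [ 622.3 -193.5  246.1]
 svd normal [ 0.  1. -0.]
 flaptop 1440 [ 616.7 -310.1  207. ] [638.6 -74.9 215.1] x=0.042 y+634.1 at -185 626.3128165907845
 handle 2019 [ 341.8 -108.3   16. ] [480.  -69.8  30.4] [407.6 -92.8  25.3] slope [   0.1 -134.4]
 steel 537 [485.1 -94.4   9.1] [596.3  -7.4  23.5]
[485.1 -91.9  13.4] [596.3 -68.9  17.1]
[486.9 -94.4  18.3] [579.2  -7.4  16. ]
bend [594.4 -66.9  14. ] tip [582.9  -7.6  14. ]
(np.float64(472.33510912626184), np.float64(212.53638859140378))
(np.float64(461.4913737433918), np.float64(212.5644389805695))
(np.float64(450.65902239038275), np.float64(212.59245992172143))
```

```bash
cat > plan.py <<'E'
from h import *
import json
def plan(wps,start=None):
    """wps: (x,y,z,yaw,mm per row); prints calls of 5 rows (tool pointing down)"""
    s=state()
    p=np.array(start[:3] if start else s["eef_pos"],float); yaw=start[3] if start else s["tcp_rot"][2]
    print("pose",np.round(s["eef_pos"],1),np.round(s["tcp_rot"],3),"t",round(s["t"],2))
    rows=[]
    q,y=p.copy(),yaw
    for *w,Y,v in wps:
        w=np.array(w,float); n=max(1,int(np.ceil(max(np.linalg.norm(w-q)/v,abs(Y-y)/.17))))
        rows+=[(q+(w-q)*i/n,y+(Y-y)*i/n) for i in range(1,n+1)]; q,y=w,Y
    for k in range(0,len(rows),5):
        out=[]
        R=Ro.from_euler('xyz',[np.pi,0,yaw]).as_matrix()
        for P,Y in rows[k:k+5]:
            out.append({"slide":[round(float(a),4) for a in R.T@(P-p)/1000],"roll":round(float(yaw-Y),3)})
        print(json.dumps(out))
        p,yaw=rows[k:k+5][-1]
E
python3 - <<'E'
from plan import *
print(repr(state()["tcp_rot"]))
Y=np.pi+.104
plan([(400,260,200,3.05,56),(460,-82,130,Y,56),(460,-82,6,Y,35)])
E
```

```text
array([3.14154941e+00, 1.52265722e-05, 2.83075831e+00])
pose [191.1 595.1 214.7] [3.142 0.    2.831] t 1.05
[{"slide": [-0.0377, -0.0319, 0.0018], "roll": -0.027}, {"slide": [-0.0753, -0.0638, 0.0037], "roll": -0.055}, {"slide": [-0.113, -0.0957, 0.0055], "roll": -0.082}, {"slide": [-0.1507, -0.1276, 0.0073], "roll": -0.11}, {"slide": [-0.1883, -0.1594, 0.0092], "roll": -0.137}]
[{"slide": [-0.033, -0.0367, 0.0018], "roll": -0.027}, {"slide": [-0.0659, -0.0735, 0.0037], "roll": -0.055}, {"slide": [-0.0989, -0.1102, 0.0055], "roll": -0.082}, {"slide": [-0.1158, -0.1568, 0.0155], "roll": -0.11}, {"slide": [-0.1327, -0.2035, 0.0255], "roll": -0.138}]
[{"slide": [-0.0103, -0.0485, 0.01], "roll": -0.028}, {"slide": [-0.0206, -0.097, 0.02], "roll": -0.056}, {"slide": [-0.0309, -0.1456, 0.03], "roll": -0.084}, {"slide": [-0.0412, -0.1941, 0.04], "roll": -0.112}, {"slide": [-0.0516, -0.2426, 0.05], "roll": -0.14}]
[{"slide": [0.0, -0.0, 0.031], "roll": 0.0}, {"slide": [0.0, -0.0, 0.062], "roll": 0.0}, {"slide": [0.0, -0.0, 0.093], "roll": 0.0}, {"slide": [0.0, -0.0, 0.124], "roll": 0.0}]
```

>>> step_arm(
  increments=[
    {"slide": [-0.038, -0.032, 0.002], "roll": -0.03},
    {"slide": [-0.075, -0.064, 0.004], "roll": -0.055},
    {"slide": [-0.113, -0.096, 0.006], "roll": -0.08},
    {"slide": [-0.151, -0.128, 0.007], "roll": -0.11},
    {"slide": [-0.188, -0.16, 0.009], "roll": -0.137},
  ],
)

```text
t: 1.68
eef_pos: [321.9, 383.9, 205.8]
tcp_rot: [3.141, 0.0, 2.969]
ft_force: [0.6, 1.0, -0.6]
opening: 0.995
grip_force: 0.0
```

>>> step_arm(
  increments=[
    {"slide": [-0.033, -0.037, 0.002], "roll": -0.03},
    {"slide": [-0.066, -0.074, 0.004], "roll": -0.055},
    {"slide": [-0.099, -0.11, 0.006], "roll": -0.08},
    {"slide": [-0.116, -0.157, 0.016], "roll": -0.11},
    {"slide": [-0.133, -0.204, 0.026], "roll": -0.138},
  ],
)

```text
t: 2.3
eef_pos: [417.2, 159.8, 179.5]
tcp_rot: [3.141, 0.001, 3.107]
ft_force: [0.5, 0.5, -0.4]
opening: 0.999
grip_force: 0.0
```

>>> step_arm(
  increments=[
    {"slide": [-0.01, -0.049, 0.01], "roll": -0.03},
    {"slide": [-0.021, -0.097, 0.02], "roll": -0.055},
    {"slide": [-0.031, -0.146, 0.03], "roll": -0.085},
    {"slide": [-0.041, -0.194, 0.04], "roll": -0.11},
    {"slide": [-0.052, -0.243, 0.05], "roll": -0.14},
  ],
)

```text
t: 2.92
eef_pos: [460.4, -85.1, 129.5]
tcp_rot: [-3.141, 0.001, -3.037]
ft_force: [0.6, 0.4, -0.0]
opening: 0.998
grip_force: 0.0
```

```bash
python3 - <<'E'
from plan import *
np.set_printoptions(precision=3,suppress=True)
d=cam("wrist");save(d,"w1.png")
print(mark_of("wrist","hook_rod")[:2])
vv,uu=np.mgrid[0:480,0:640];P=back(d,uu.ravel(),vv.ravel());hsv=cv2.cvtColor(d["color"],cv2.COLOR_RGB2HSV).reshape(-1,3)
w=(d["z_map"].ravel()>0)&(P[:,2]>20)&(P[:,2]<40)&(P[:,0]<490)&(P[:,0]>330)&(abs(P[:,1]+80)<50)&(hsv[:,1]>80)
H=P[w];print(w.sum(),H.min(0),H.max(0),np.polyfit(H[:,0],H[:,1],1))
Y=np.pi+.104
plan([(460,-82,6,Y,35)]);print(state()["joints"])
E
```

```text
[{'uv': [349.7, 378.8], 'confidence': 0.69}]
6103 [ 343.048 -107.916   23.839] [489.961 -73.107  29.925] [   0.1  -131.58]
pose [460.9 -87.  128.9] [-3.141  0.    -3.04 ] t 3.02
[{"slide": [0.0, 0.0001, 0.0033], "roll": -0.17}, {"slide": [0.0, 0.0003, 0.0066], "roll": -0.34}, {"slide": [0.0, 0.0004, 0.01], "roll": -0.51}, {"slide": [0.0, 0.0005, 0.0133], "roll": -0.68}, {"slide": [0.0001, 0.0007, 0.0166], "roll": -0.849}]
[{"slide": [-0.0001, 0.0001, 0.0033], "roll": -0.17}, {"slide": [-0.0002, 0.0002, 0.0066], "roll": -0.34}, {"slide": [-0.0003, 0.0003, 0.01], "roll": -0.51}, {"slide": [-0.0004, 0.0004, 0.0133], "roll": -0.68}, {"slide": [-0.0005, 0.0005, 0.0166], "roll": -0.849}]
[{"slide": [-0.0001, -0.0, 0.0033], "roll": -0.17}, {"slide": [-0.0003, -0.0, 0.0066], "roll": -0.34}, {"slide": [-0.0004, -0.0, 0.01], "roll": -0.51}, {"slide": [-0.0005, -0.0, 0.0133], "roll": -0.68}, {"slide": [-0.0007, -0.0, 0.0166], "roll": -0.849}]
[{"slide": [-0.0001, -0.0001, 0.0033], "roll": -0.17}, {"slide": [-0.0002, -0.0002, 0.0066], "roll": -0.34}, {"slide": [-0.0003, -0.0003, 0.01], "roll": -
[... 345 characters left out ...]
07, 0.0166], "roll": -0.849}]
[{"slide": [0.0001, -0.0001, 0.0033], "roll": -0.17}, {"slide": [0.0002, -0.0001, 0.0066], "roll": -0.34}, {"slide": [0.0004, -0.0002, 0.01], "roll": -0.51}, {"slide": [0.0005, -0.0003, 0.0133], "roll": -0.68}, {"slide": [0.0006, -0.0004, 0.0166], "roll": -0.849}]
[{"slide": [0.0001, 0.0, 0.0033], "roll": -0.17}, {"slide": [0.0003, 0.0001, 0.0066], "roll": -0.34}, {"slide": [0.0004, 0.0001, 0.01], "roll": -0.51}, {"slide": [0.0005, 0.0002, 0.0133], "roll": -0.68}, {"slide": [0.0007, 0.0002, 0.0166], "roll": -0.849}]
[{"slide": [0.0001, 0.0001, 0.0033], "roll": -0.17}, {"slide": [0.0001, 0.0003, 0.0066], "roll": -0.34}]
[-0.327  0.395  2.027 -0.     0.719 -1.999]
```

View pics/w1.png

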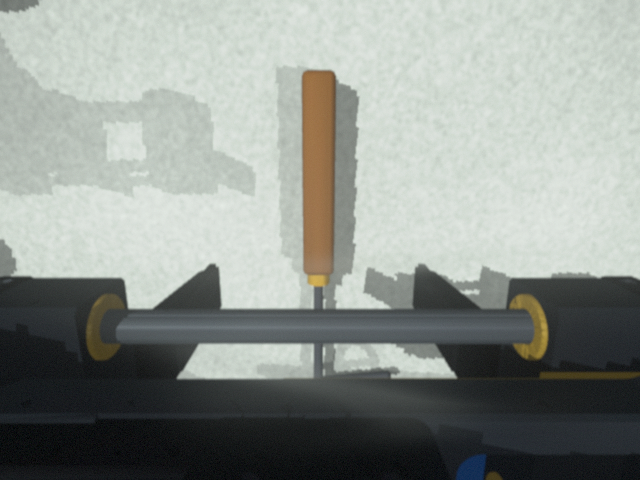

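>>> step_arm(
  increments=[
    {"slide": [0.002, 0, 0.035], "roll": 0},
    {"slide": [0.002, 0, 0.07], "roll": 0},
    {"slide": [0.002, 0, 0.1], "roll": 0},
    {"slide": [0.002, 0, 0.115], "roll": 0},
    {"slide": [0.002, 0, 0.124], "roll": 0},
  ],
)

```text
t: 3.65
eef_pos: [458.1, -83.0, 5.1]
tcp_rot: [3.141, -0.001, -3.037]
ft_force: [-0.1, -0.2, 0.6]
opening: 0.997
grip_force: 0.0
```

>>> step_arm(
  increments=[
    {"slide": [0, 0, 0]},
    {"slide": [0, 0, 0]},
    {"slide": [0, 0, 0]},
    {"slide": [0, 0, 0]},
    {"slide": [0, 0, 0]},
  ],
  fingers=0.1,
)

```text
invalid input at $.increments[0]: expected keys slide, roll
```

>>> step_arm(
  increments=[
    {"slide": [0, 0, 0]},
    {"slide": [0, 0, -0.01]},
    {"slide": [0, 0, -0.03]},
    {"slide": [0, 0, -0.05]},
    {"slide": [0, 0, -0.05]},
  ],
)

```text
invalid input at $.increments[0]: expected keys slide, roll
```

```bash
sed -i 's/^    rows=\[\]/    yaw%=2*np.pi\n    rows=[]/' plan.py; python3 - <<'E'
from plan import *
np.set_printoptions(precision=3,suppress=True)
s=state();print(s["eef_pos"],s["tcp_rot"],s["ft_force"])
d=cam("side");save(d,"s2.png",(100,200,500,480),2)
vv,uu=np.mgrid[0:480,0:640];P=back(d,uu.ravel(),vv.ravel());hsv=cv2.cvtColor(d["color"],cv2.COLOR_RGB2HSV).reshape(-1,3)
ok=d["z_map"].ravel()>0
b=ok&(P[:,2]>30)&(P[:,2]<120)&(P[:,0]<612)&(P[:,0]>505)&(P[:,1]>-110)&(P[:,1]<20)&(hsv[:,2]<110)
B=P[b];print(b.sum(),B.min(0),B.max(0))
for lo in range(505,600,15):
    q=B[(B[:,0]>=lo)&(B[:,0]<lo+15)&(B[:,1]<-45)]; 
    if len(q): print(lo,np.median(q,0),len(q))
i=B[:,1].argmax();print("tip",B[i])
print([ (x["uv"],back(d,*x["uv"])) for x in mark_of("side","hook_rod")[:1]])
E
```

```text
[458.07  -83.036   5.08 ] [ 3.141 -0.001 -3.037] [-0.054 -0.211  0.637]Traceback (most recent call last):
  File "<stdin>", line 8, in <module>
    return umr_minimum(a, axis, None, out, keepdims, initial, where)
ValueError: zero-size array to reduction operation minimum which has no identity
```

View pics/s2.png

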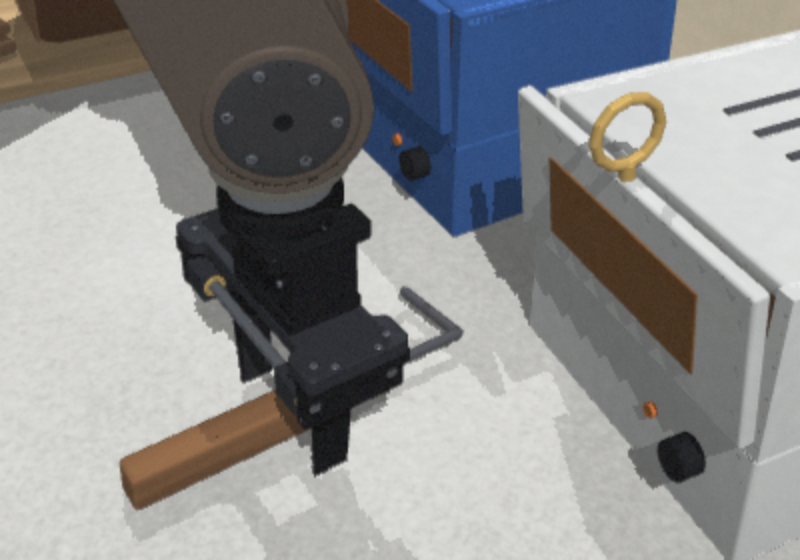

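The gripper straddles the handle, with the prong ahead at (460,330) in the crop. Closing now.

>>> step_arm(
  increments=[
    {"slide": [0, 0, 0], "roll": 0},
    {"slide": [0, 0, 0], "roll": 0},
    {"slide": [0, 0, 0], "roll": 0},
    {"slide": [0, 0, 0], "roll": 0},
    {"slide": [0, 0, 0], "roll": 0},
  ],
  fingers=0.1,
)

```text
t: 4.32
eef_pos: [458.2, -83.6, 5.7]
tcp_rot: [-3.142, 0.0, -3.037]
ft_force: [0.1, 0.1, 0.4]
opening: 0.532
grip_force: 0.0
```

>>> step_arm(
  increments=[
    {"slide": [0, 0, 0], "roll": 0},
    {"slide": [0, 0, -0.01], "roll": 0},
    {"slide": [0, 0, -0.04], "roll": 0},
    {"slide": [0, 0, -0.08], "roll": 0},
    {"slide": [0, 0, -0.08], "roll": 0},
  ],
)

```text
t: 4.95
eef_pos: [459.3, -83.9, 88.3]
tcp_rot: [-3.14, 0.005, -3.037]
ft_force: [-0.6, -0.0, -0.6]
opening: 0.105
grip_force: 0.0
```

```bash
cat > rod.py <<'E'
from plan import *
np.set_printoptions(precision=3,suppress=True)
vv,uu=np.mgrid[0:480,0:640]
def cloud(n):
    d=cam(n);P=back(d,uu.ravel(),vv.ravel())
    return d,P,cv2.cvtColor(d["color"],cv2.COLOR_RGB2HSV).reshape(-1,3),d["z_map"].ravel()>0
def rod(n):
    """steel part in the grasp frame: forward f, left l, up from TCP"""
    d,P,hsv,ok=cloud(n);s=state();p=s["eef_pos"];a=s["tcp_rot"][2]+np.pi
    D=P-p;f=D[:,0]*np.cos(a)+D[:,1]*np.sin(a);l=-D[:,0]*np.sin(a)+D[:,1]*np.cos(a)
    Q=np.stack([f,l,D[:,2]],1)
    b=ok&(f>50)&(f<160)&(l>-20)&(l<75)&(abs(D[:,2]-15)<30)&(hsv[:,2]<120)&(hsv[:,1]<110)
    B=Q[b];print(n,b.sum(),"pose",p,"yaw",a)
    for lo in range(50,150,20):
        q=B[(B[:,0]>=lo)&(B[:,0]<lo+20)&(B[:,1]<12)]
        if len(q): print(" bar f",lo,np.median(q,0),len(q))
    for lo in range(10,70,15):
        q=B[(B[:,1]>=lo)&(B[:,1]<lo+15)]
        if len(q): print(" prong l",lo,np.median(q,0),len(q))
    return d
E
python3 - <<'E'
from rod import *
d=rod("side");rod("top");print(state()["opening"],state()["grip_force"])
E
```

```text
side 0 pose [458.65  -83.703  86.974] yaw 0.10429047765447086
top 0 pose [458.193 -83.561  86.029] yaw 0.10423270214454439
0.10018177038247991 0.0
```

The fingers were slower than I assumed, so the lift came before they reached the handle. I'll reopen and find the rod again.

>>> step_arm(
  increments=[
    {"slide": [0, 0, 0], "roll": 0},
    {"slide": [0, 0, 0], "roll": 0},
    {"slide": [0, 0, 0], "roll": 0},
    {"slide": [0, 0, 0], "roll": 0},
    {"slide": [0, 0, 0], "roll": 0},
  ],
  fingers=0.6,
)

```text
t: 5.68
eef_pos: [458.2, -83.6, 85.5]
tcp_rot: [3.141, -0.0, -3.037]
ft_force: [1.2, -0.1, 0.1]
opening: 0.562
grip_force: 0.0
```

```bash
python3 - <<'E'
from rod import *
d,P,hsv,ok=cloud("top")
w=ok&(P[:,2]>20)&(P[:,2]<40)&(P[:,0]<500)&(P[:,0]>320)&(abs(P[:,1]+80)<60)&(hsv[:,1]>80)
H=P[w];print(w.sum(),H.min(0),H.max(0),np.polyfit(H[:,0],H[:,1],1) if w.sum() else '')
d,P,hsv,ok=cloud("wrist")
w=ok&(P[:,2]>20)&(P[:,2]<40)&(P[:,0]<500)&(P[:,0]>320)&(abs(P[:,1]+80)<60)&(hsv[:,1]>80)
H=P[w];print(w.sum(),H.min(0),H.max(0),np.polyfit(H[:,0],H[:,1],1))
s=state();print(s["eef_pos"],s["tcp_rot"],s["opening"])
E
```

```text
Traceback (most recent call last):
ValueError: zero-size array to reduction operation minimum which has no identity
```

```bash
python3 - <<'E'
from rod import *
d,P,hsv,ok=cloud("wrist")
w=ok&(P[:,2]>20)&(P[:,2]<40)&(P[:,0]<500)&(P[:,0]>320)&(abs(P[:,1]+80)<60)&(hsv[:,1]>80)
H=P[w];print(w.sum(),H.min(0),H.max(0),np.polyfit(H[:,0],H[:,1],1))
d=cam("side");print([(x["uv"],x["confidence"],plane(d,*x["uv"],14)) for x in mark_of("side","hook_rod")[:1]])
s=state();print(s["eef_pos"],s["tcp_rot"],s["opening"])
E
```

```text
8829 [ 342.829 -108.43    20.083] [499.132 -71.738  29.991] [   0.101 -132.168]
[([316.7, 355.8], 0.91, array([589.772, -40.948,  14.   ]))]
[458.171 -83.565  85.61 ] [ 3.142  0.    -3.037] 0.5976352401465781
```

Rod undisturbed. Regrasping with longer closing time.

>>> step_arm(
  increments=[
    {"slide": [0, 0.002, 0.03], "roll": 0},
    {"slide": [0, 0.002, 0.055], "roll": 0},
    {"slide": [0, 0.002, 0.073], "roll": 0},
    {"slide": [0, 0.002, 0.081], "roll": 0},
    {"slide": [0, 0.002, 0.081], "roll": 0},
  ],
)

```text
t: 6.5
eef_pos: [457.9, -81.6, 4.5]
tcp_rot: [3.141, -0.001, -3.037]
ft_force: [0.5, -0.0, 0.6]
opening: 0.598
grip_force: 0.0
```

>>> step_arm(
  increments=[
    {"slide": [0, 0, 0], "roll": 0},
    {"slide": [0, 0, 0], "roll": 0},
    {"slide": [0, 0, 0], "roll": 0},
    {"slide": [0, 0, 0], "roll": 0},
    {"slide": [0, 0, 0], "roll": 0},
  ],
  fingers=0.05,
)

```text
t: 7.12
eef_pos: [458.2, -81.7, 4.9]
tcp_rot: [-3.141, 0.001, -3.037]
ft_force: [0.6, -1.1, 4.3]
opening: 0.254
grip_force: 29.9
```

>>> step_arm(
  increments=[
    {"slide": [0, 0, 0], "roll": 0},
    {"slide": [0, 0, 0], "roll": 0},
  ],
)

```text
t: 7.38
eef_pos: [458.2, -81.6, 4.8]
tcp_rot: [-3.141, 0.001, -3.037]
ft_force: [-0.9, -0.3, 6.3]
opening: 0.254
grip_force: 29.9
```

>>> step_arm(
  increments=[
    {"slide": [0, 0, -0.01], "roll": 0},
    {"slide": [0.01, 0, -0.045], "roll": 0},
    {"slide": [0.02, 0.01, -0.09], "roll": 0},
    {"slide": [0.03, 0.02, -0.14], "roll": 0},
    {"slide": [0.04, 0.04, -0.18], "roll": 0.05},
  ],
)

```text
t: 8.0
eef_pos: [413.5, -45.8, 186.8]
tcp_rot: [-3.141, 0.001, -3.089]
ft_force: [1.3, 0.6, -1.3]
opening: 0.254
grip_force: 29.9
```

```bash
python3 - <<'E'
from rod import *
d=rod("side");rod("top");print(state()["opening"],state()["grip_force"],state()["joints"])
print([(x["uv"],x["confidence"],back(d,*x["uv"])) for x in mark_of("side","hook_rod")[:1]])
E
```

```text
side 557 pose [413.128 -44.3   190.408] yaw 0.050162805659627274
 bar f 50 [59.657 -2.606  7.259] 90
 bar f 70 [80.429 -2.079  7.076] 88
 bar f 90 [99.908 -2.028  7.58 ] 85
 bar f 110 [119.872  -2.111   7.526] 84
 bar f 130 [133.804  -0.001   7.859] 61
 prong l 10 [132.071  16.69    8.079] 49
 prong l 25 [130.303  32.214   8.286] 44
 prong l 40 [129.194  47.      7.894] 41
 prong l 55 [127.611  58.741   8.247] 22
top 553 pose [413.96  -45.093 188.233] yaw 0.05410612729191655
 bar f 50 [60.767  3.126 14.614] 78
 bar f 70 [80.893  3.164 14.513] 77
 bar f 90 [101.062   3.24   14.719] 75
 bar f 110 [120.096   3.252  14.534] 72
 bar f 130 [134.651   5.185  15.312] 52
 prong l 10 [133.943  17.747  15.232] 56
 prong l 25 [132.141  32.517  15.026] 54
 prong l 40 [130.904  47.349  14.86 ] 54
 prong l 55 [129.992  60.075  14.917] 41
0.249252783023398 29.912134408950806 [-0.268  0.23   2.077  0.     0.829 -1.893]
[([281.2, 246.6], 0.87, array([[544.892, -15.233, 199.517]]))]
```

```bash
cat > hook.py <<'E'
from rod import *
def tcp(M,a):
    f=np.array([np.cos(a),np.sin(a)]);l=np.array([-f[1],f[0]])
    xy=np.array(M[:2])-132*f-30*l
    return (xy[0],xy[1],M[2]-10,np.pi+a)
yf=np.array([.045,1,0]);yf/=np.linalg.norm(yf);out=np.array([-yf[1],yf[0],0])
C=np.array([623.5,-191.5,246])
def flap(n="side"):
    d,P,hsv,ok=cloud(n)
    m=ok&(P[:,2]>110)&(P[:,2]<205)&(P[:,1]<-85)&(P[:,1]>-300)&(P[:,0]<640)&(P[:,0]>590)
    A=np.c_[P[m][:,1:],np.ones(m.sum())];r=np.linalg.lstsq(A,P[m][:,0],rcond=None)[0]
    e=abs(A@r-P[m][:,0])<3;r=np.linalg.lstsq(A[e],P[m][e][:,0],rcond=None)[0]
    print("flap x =",r,"angle",-np.arctan(r[1]),e.sum())
E
python3 - <<'E'
from hook import *
flap()
a=-.1
M=C-68*yf
s=tcp(M-[120,0,0],a)
plan([(*s,50),(*tcp(M,a),40)])
E
```

```text
flap x = [  0.043  -0.105 652.273] angle 0.10468068106431336 6529
pose [414.  -45.9 185.2] [-3.141  0.002 -3.086] t 8.2
[{"slide": [0.0121, -0.0454, -0.0102], "roll": 0.031}, {"slide": [0.0242, -0.0909, -0.0203], "roll": 0.062}, {"slide": [0.0363, -0.1363, -0.0305], "roll": 0.093}, {"slide": [0.0485, -0.1818, -0.0407], "roll": 0.124}, {"slide": [0.0606, -0.2272, -0.0508], "roll": 0.155}]
[{"slide": [-0.0398, 0.004, 0.0], "roll": 0.0}, {"slide": [-0.0796, 0.008, 0.0], "roll": 0.0}, {"slide": [-0.1194, 0.012, 0.0], "roll": 0.0}]
```

>>> step_arm(
  increments=[
    {"slide": [0.012, -0.045, -0.01], "roll": 0.03},
    {"slide": [0.024, -0.09, -0.02], "roll": 0.06},
    {"slide": [0.036, -0.136, -0.031], "roll": 0.09},
    {"slide": [0.048, -0.182, -0.041], "roll": 0.125},
    {"slide": [0.061, -0.227, -0.05], "roll": 0.155},
  ],
)

```text
t: 8.82
eef_pos: [364.6, -277.8, 233.4]
tcp_rot: [3.14, -0.002, 3.04]
ft_force: [1.3, 0.0, -2.1]
opening: 0.252
grip_force: 29.9
```

>>> step_arm(
  increments=[
    {"slide": [-0.04, 0.004, 0.0], "roll": 0.0},
    {"slide": [-0.08, 0.008, 0.0], "roll": 0.0},
    {"slide": [-0.11, 0.011, 0.0], "roll": 0.0},
    {"slide": [-0.119, 0.012, 0.0], "roll": 0.0},
    {"slide": [-0.119, 0.012, 0.0], "roll": 0.0},
  ],
)

```text
t: 9.45
eef_pos: [484.6, -275.9, 233.3]
tcp_rot: [3.14, -0.002, 3.041]
ft_force: [-0.0, 0.1, -1.4]
opening: 0.252
grip_force: 29.9
```

```bash
python3 - <<'E'
from hook import *
d=rod("side");save(d,"s3.png",(300,180,560,375),3);rod("top")
s=state();a=s["tcp_rot"][2]%(2*np.pi)-np.pi
f=np.array([np.cos(a),np.sin(a)]);l=np.array([-f[1],f[0]])
print("M",s["eef_pos"][:2]+132*f+30*l,s["eef_pos"][2]+10,"want",C-68*yf)
plan([(*tcp(C,-.1),15)])
E
```

```text
side 416 pose [ 484.186 -275.947  233.695] yaw 6.182565000008796
 bar f 90 [104.919  -0.928  10.407] 76
 bar f 110 [119.533  -0.745  10.377] 139
 bar f 130 [133.627   2.531  10.578] 93
 prong l 10 [132.329  17.808  10.487] 93
 prong l 25 [131.849  28.072  10.893] 28
top 658 pose [ 484.076 -276.001  234.083] yaw 6.18218806601965
 bar f 50 [59.457  3.747 11.031] 90
 bar f 70 [80.122  4.053 10.779] 92
 bar f 90 [99.836  3.931 10.599] 98
 bar f 110 [119.682   4.343  10.887] 84
 bar f 130 [134.173   5.654  11.055] 56
 prong l 10 [133.618  17.339  10.689] 65
 prong l 25 [132.497  32.283  10.76 ] 69
 prong l 40 [130.911  47.696  10.936] 63
 prong l 55 [129.272  60.277  10.706] 50
M [ 618.428 -259.463] 244.08273674774105 want [ 620.443 -259.431  246.   ]
pose [ 484.1 -276.   234.1] [ 3.141 -0.001  3.041] t 9.55
[{"slide": [0.0004, 0.0136, -0.0004], "roll": -0.0}, {"slide": [0.0007, 0.0272, -0.0008], "roll": -0.0}, {"slide": [0.0011, 0.0408, -0.0012], "roll": -0.001}, {"slide": [0.0014, 0.0544, -0.0015], "roll": -0.001}, {"slide": [0.0018, 0.068, -0.0019], "roll": -0.001}]
```

View pics/s3.png

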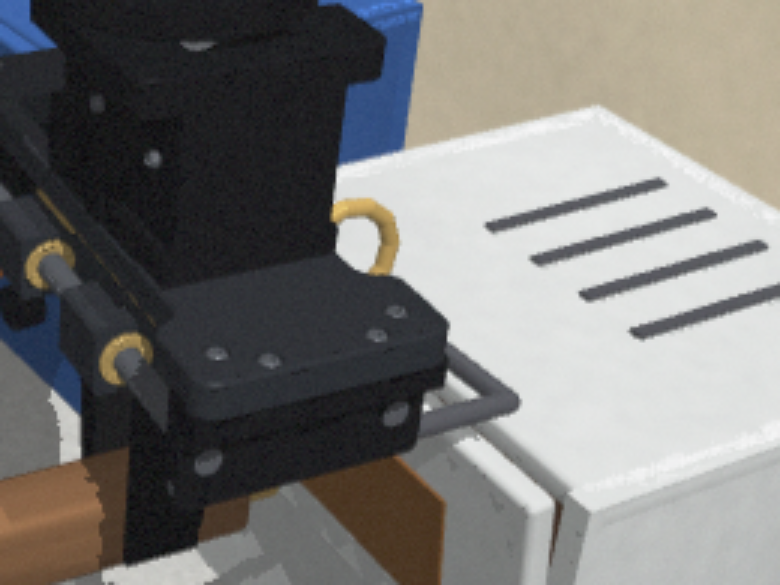

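The prong is level on the right of the ring and lined up with the hole. I'll raise it 4 mm and insert it slowly.

>>> step_arm(
  increments=[
    {"slide": [0.0, 0.012, -0.004], "roll": 0.0},
    {"slide": [0.0, 0.025, -0.004], "roll": 0.0},
    {"slide": [0.0, 0.04, -0.004], "roll": 0},
    {"slide": [0.001, 0.055, -0.004], "roll": 0},
    {"slide": [0.001, 0.067, -0.004], "roll": 0},
  ],
)

```text
t: 10.18
eef_pos: [490.8, -208.0, 238.7]
tcp_rot: [3.142, 0.0, 3.041]
ft_force: [-0.8, -0.7, -1.4]
opening: 0.25
grip_force: 29.9
```

>>> step_arm(
  increments=[
    {"slide": [0, 0, 0], "roll": 0},
  ],
)

```text
t: 10.3
eef_pos: [490.9, -208.3, 238.7]
tcp_rot: [3.142, 0.0, 3.042]
ft_force: [-0.3, 0.6, -2.2]
opening: 0.25
grip_force: 29.9
```

```bash
python3 - <<'E'
from hook import *
d=rod("top");u,v=proj(d,C);u,v=int(u),int(v)
A=cv2.resize(d["color"][v-40:v+50,u-55:u+55,::-1],None,fx=4,fy=4)
d=rod("side");u,v=map(int,proj(d,C))
B=cv2.resize(d["color"][v-45:v+45,u-45:u+45,::-1],(360,360))
cv2.imwrite("pics/in4.png",np.hstack([A[:360],B]))
flap()
s=state();a=s["tcp_rot"][2]%(2*np.pi)-np.pi
f=np.array([np.cos(a),np.sin(a)]);l=np.array([-f[1],f[0]])
print("M",s["eef_pos"][:2]+132*f+30*l,s["eef_pos"][2],s["ft_force"])
E
```

```text
top 615 pose [ 490.902 -208.896  238.653] yaw 6.183242822915934
 bar f 50 [60.095  4.044 11.629] 89
 bar f 70 [79.47   3.894 11.732] 91
 bar f 90 [100.413   4.512  11.615] 92
 bar f 110 [119.91    4.016  11.56 ] 86
 bar f 130 [133.763   6.514  11.654] 51
 prong l 10 [133.131  16.311  11.739] 54
 prong l 25 [131.836  34.556  11.411] 46
 prong l 40 [130.329  47.761  11.827] 63
 prong l 55 [128.784  61.023  11.498] 52
side 761 pose [ 490.918 -209.252  238.63 ] yaw 6.182800883489765
 bar f 50 [59.868 -0.59  10.811] 137
 bar f 70 [80.064 -0.562 10.92 ] 133
 bar f 90 [99.817 -0.215 10.829] 121
 bar f 110 [119.358  -0.215  10.799] 122
 bar f 130 [133.964   2.092  11.206] 71
 prong l 10 [131.768  17.586  11.256] 77
 prong l 25 [130.127  31.733  11.135] 85
 prong l 40 [128.861  43.869  11.079] 19
 prong l 55 [131.641  56.292  12.076] 3
flap x = [  0.04   -0.108 652.073] angle 0.10764944536197962 5805
M [ 625.208 -192.886] 238.59040914316265 [-0.224 -0.001 -1.368]
```

View pics/in4.png

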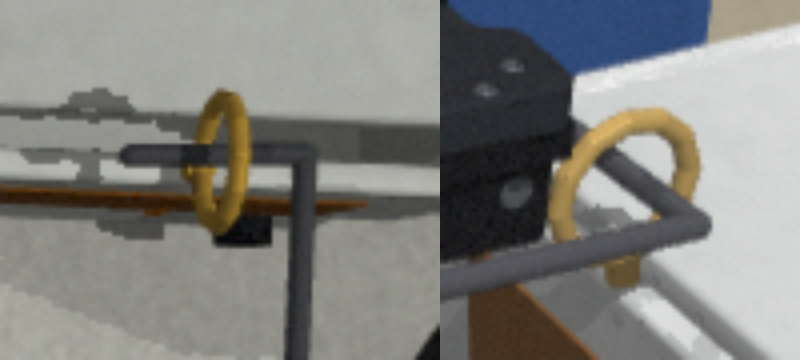

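The prong is through the ring, with the ring about midway (crop columns 125 tip, 222 ring, 315 bend). Now I'll pull along the arc.

```bash
cat >> hook.py <<'E'
H=C-145*np.sin(.105)*out; H[2]=100
def arc(phi,r=145): 
    M=H+r*(np.sin(phi)*out+np.cos(phi)*np.array([0,0,1])); M[2]+=2
    return tcp(M,-.1)
E
python3 - <<'E'
from hook import *
plan([(*arc(p),100) for p in np.arange(.2,1.31,.075)])
E
```

```text
pose [ 490.9 -209.5  238.6] [-3.142  0.     3.041] t 10.45
[{"slide": [0.0154, 0.0003, 0.0045], "roll": -0.001}, {"slide": [0.026, -0.0002, 0.007], "roll": -0.001}, {"slide": [0.0363, -0.0008, 0.0104], "roll": -0.001}, {"slide": [0.0463, -0.0014, 0.0145], "roll": -0.001}, {"slide": [0.0561, -0.0019, 0.0193], "roll": -0.001}]
[{"slide": [0.0093, -0.0005, 0.0056], "roll": 0.0}, {"slide": [0.0182, -0.001, 0.0118], "roll": 0.0}, {"slide": [0.0266, -0.0015, 0.0187], "roll": 0.0}, {"slide": [0.0344, -0.0019, 0.0262], "roll": 0.0}, {"slide": [0.0417, -0.0023, 0.0343], "roll": 0.0}]
[{"slide": [0.0066, -0.0004, 0.0086], "roll": 0.0}, {"slide": [0.0126, -0.0007, 0.0177], "roll": 0.0}, {"slide": [0.0179, -0.001, 0.0272], "roll": 0.0}, {"slide": [0.0225, -0.0012, 0.037], "roll": 0.0}, {"slide": [0.0263, -0.0014, 0.0472], "roll": 0.0}]
```

>>> step_arm(
  increments=[
    {"slide": [0.015, 0, 0.004], "roll": 0},
    {"slide": [0.026, 0, 0.007], "roll": 0},
    {"slide": [0.036, -0.001, 0.01], "roll": 0},
    {"slide": [0.046, -0.001, 0.0145], "roll": 0},
    {"slide": [0.056, -0.002, 0.019], "roll": 0},
  ],
)

```text
t: 11.08
eef_pos: [434.3, -205.6, 219.4]
tcp_rot: [3.142, 0.0, 3.041]
ft_force: [4.0, -0.4, -2.4]
opening: 0.251
grip_force: 29.9
```

>>> step_arm(
  increments=[
    {"slide": [0.009, 0, 0.006], "roll": 0},
    {"slide": [0.018, -0.001, 0.012], "roll": 0},
    {"slide": [0.0265, -0.0015, 0.019], "roll": 0},
    {"slide": [0.0345, -0.002, 0.026], "roll": 0},
    {"slide": [0.042, -0.002, 0.034], "roll": 0},
  ],
)

```text
t: 11.7
eef_pos: [392.4, -203.4, 185.1]
tcp_rot: [-3.142, 0.0, 3.041]
ft_force: [3.3, -0.2, -1.1]
opening: 0.25
grip_force: 29.9
```

```bash
cat >> hook.py <<'E'
def look(name):
    for n in("top","side"):
        d=rod(n);s=state();a=s["tcp_rot"][2]%(2*np.pi)-np.pi
        f=np.array([np.cos(a),np.sin(a)]);l=np.array([-f[1],f[0]]);M=np.append(s["eef_pos"][:2]+132*f+30*l,s["eef_pos"][2]+8)
        u,v=map(int,proj(d,M));im=d["color"][max(v-45,0):v+45,max(u-50,0):u+50,::-1]
        A=cv2.resize(im,(400,360)) if n=="top" else np.hstack([A,cv2.resize(im,(400,360))])
        P=back(d,uu.ravel(),vv.ravel());hsv=cv2.cvtColor(d["color"],cv2.COLOR_RGB2HSV).reshape(-1,3)
        m=(d["z_map"].ravel()>0)&(hsv[:,1]>110)&(hsv[:,0]>14)&(hsv[:,0]<30)&(np.linalg.norm(P-M,axis=1)<45)
        R=P[m]
        if len(R): print(n,"brass",len(R),(R.min(0)+R.max(0))/2,R.min(0),R.max(0))
    cv2.imwrite("pics/"+name,A);print("M",M,s["ft_force"],"hinge",H)
E
python3 - <<'E'
from hook import *
look("mid5.png")
E
```

```text
top 573 pose [ 391.344 -202.879  184.275] yaw 6.18227381708287
 bar f 50 [59.578  2.867 12.707] 82
 bar f 70 [79.952  2.906 12.27 ] 82
 bar f 90 [100.728   2.917  12.209] 79
 bar f 110 [119.616   3.443  12.508] 78
 bar f 130 [135.572   5.269  12.684] 60
 prong l 10 [134.996  14.795  12.406] 38
 prong l 25 [133.8    33.792  12.177] 59
 prong l 40 [131.973  47.617  12.678] 60
 prong l 55 [130.964  60.355  12.315] 44
top brass 300 [ 539.648 -186.897  205.813] [ 516.023 -192.058  181.935] [ 563.273 -181.736  229.69 ]
side 755 pose [ 391.686 -202.94   184.749] yaw 6.182235931332967
 bar f 50 [66.712 -1.058 10.584] 42
 bar f 70 [80.006 -1.064 10.663] 138
 bar f 90 [100.01   -0.588  10.674] 141
 bar f 110 [120.146  -0.493  10.568] 140
 bar f 130 [133.843   1.693  10.967] 90
 prong l 10 [132.088  17.629  11.372] 75
 prong l 25 [131.143  28.622  11.323] 74
 prong l 40 [127.901  51.078  11.269] 32
 prong l 55 [127.501  58.872  11.517] 35
side brass 564 [ 537.758 -189.16   203.436] [ 513.254 -194.608  179.663] [ 562.263 -183.711  227.208]
M [ 526.037 -186.395  192.749] [ 0.502  0.209 -0.977] hinge [ 638.682 -192.183  100.   ]
```

View pics/mid5.png

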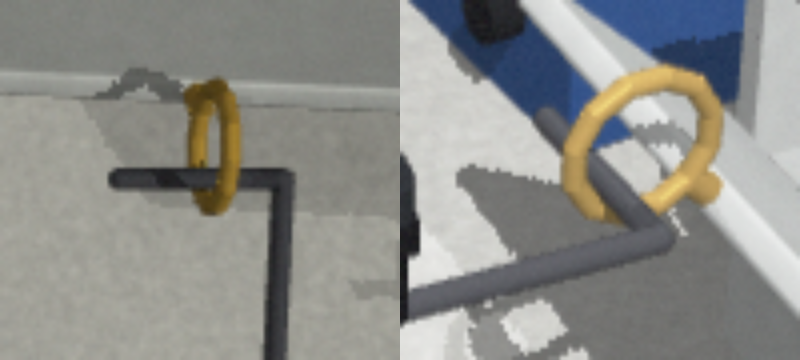

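The flap is at about 0.77 rad with the ring mid-prong and the rod steady, so I'll continue to about 1.15.

>>> step_arm(
  increments=[
    {"slide": [0.0065, 0, 0.0085], "roll": 0},
    {"slide": [0.0125, -0.001, 0.018], "roll": 0},
    {"slide": [0.018, -0.001, 0.027], "roll": 0},
    {"slide": [0.0225, -0.001, 0.037], "roll": 0},
    {"slide": [0.026, -0.0015, 0.047], "roll": 0},
  ],
)

```text
t: 12.42
eef_pos: [366.5, -202.2, 137.9]
tcp_rot: [3.141, -0.0, 3.041]
ft_force: [1.9, -0.1, -0.7]
opening: 0.251
grip_force: 29.9
```

```bash
python3 - <<'E'
from hook import *
look("mid6.png");print(state()["joints"])
E
```

```text
top 493 pose [ 365.845 -201.843  136.948] yaw 6.182314736683757
 bar f 50 [59.537  3.226 12.762] 70
 bar f 70 [80.052  3.318 12.728] 73
 bar f 90 [100.066   3.35   12.561] 68
 bar f 110 [119.613   3.615  13.162] 69
 bar f 130 [135.386   5.595  12.766] 47
 prong l 10 [135.667  14.106  13.25 ] 26
 prong l 25 [134.351  34.157  13.556] 62
 prong l 40 [132.635  47.859  12.695] 47
 prong l 55 [130.998  60.283  13.261] 37
top brass 260 [ 511.963 -189.284  162.615] [ 485.569 -198.086  138.698] [ 538.358 -180.481  186.532]
side 790 pose [ 365.996 -201.865  137.532] yaw 6.1822827358839465
 bar f 50 [64.375 -1.419 10.615] 80
 bar f 70 [80.029 -0.883 10.543] 136
 bar f 90 [99.903 -0.879 10.665] 136
 bar f 110 [120.009  -0.736  10.543] 133
 bar f 130 [134.421   1.452  10.912] 91
 prong l 10 [132.57   16.796  11.036] 78
 prong l 25 [131.442  30.577  11.024] 93
 prong l 40 [130.563  41.477  11.233] 22
 prong l 55 [127.878  59.397  10.653] 32
side brass 571 [ 510.499 -187.636  160.058] [ 482.903 -192.71   135.461] [ 538.096 -182.561  184.654]
M [ 500.346 -185.315  145.532] [-0.874  0.206 -0.996] hinge [ 638.682 -192.183  100.   ]
[-0.662  0.32   2.13  -0.     0.693 -2.132]
```

View pics/mid6.png

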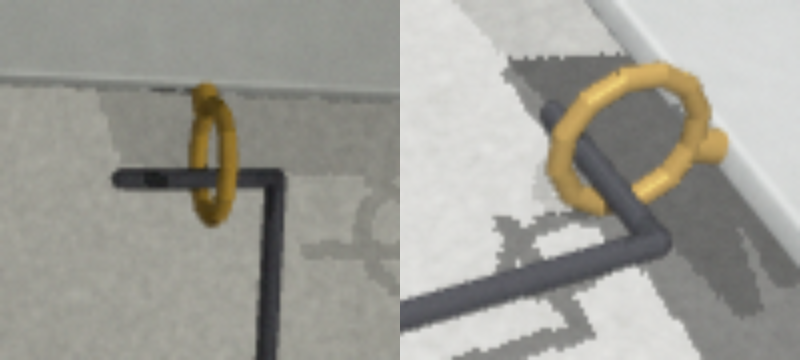

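The flap is at about 1.14 rad. Next: centre the prong in the hole, slide it out to -y, lift, and carry it to clear worktop.

```bash
python3 - <<'E'
from hook import *
p=state()["eef_pos"];y=np.pi-.1
q=p+[8,0,13]
r=q+np.array([0,-80,0])
plan([(*q,y,8),(*r,y,20),(*(r+[0,0,85]),y,40),(430,40,240,y,50),(430,40,30,y,45),(430,40,6,y,6)])
E
```

```text
pose [ 366.  -201.9  137.5] [ 3.14  -0.002  3.041] t 12.53
[{"slide": [-0.004, 0.0004, -0.0065], "roll": -0.0}, {"slide": [-0.008, 0.0008, -0.013], "roll": -0.001}, {"slide": [-0.01, -0.0191, -0.013], "roll": -0.001}, {"slide": [-0.012, -0.039, -0.013], "roll": -0.001}, {"slide": [-0.014, -0.0589, -0.013], "roll": -0.001}]
[{"slide": [-0.002, -0.0199, -0.0], "roll": 0.0}, {"slide": [-0.002, -0.0199, -0.0283], "roll": 0.0}, {"slide": [-0.002, -0.0199, -0.0567], "roll": 0.0}, {"slide": [-0.002, -0.0199, -0.085], "roll": 0.0}, {"slide": [-0.0054, 0.0266, -0.0856], "roll": 0.0}]
[{"slide": [-0.0034, 0.0465, -0.0006], "roll": 0.0}, {"slide": [-0.0067, 0.0931, -0.0013], "roll": 0.0}, {"slide": [-0.0101, 0.1396, -0.0019], "roll": 0.0}, {"slide": [-0.0135, 0.1862, -0.0026], "roll": 0.0}, {"slide": [-0.0169, 0.2327, -0.0032], "roll": 0.0}]
[{"slide": [-0.0034, 0.0465, -0.0006], "roll": 0.0}, {"slide": [-0.0034, 0.0465, 0.0414], "roll": 0.0}, {"slide": [-0.0034, 0.0465, 0.0834], "roll": 0.0}, {"slide": [-0.0034, 0.0465, 0.1254], "roll": 0.0}, {"slide": [-0.0034, 0.0465, 0.1674], "roll": 0.0}]
[{"slide": [-0.0, -0.0, 0.042], "roll": 0.0}, {"slide": [-0.0, -0.0, 0.048], "roll": 0.0}, {"slide": [-0.0, -0.0, 0.054], "roll": 0.0}, {"slide": [-0.0, -0.0, 0.06], "roll": 0.0}, {"slide": [-0.0, -0.0, 0.066], "roll": 0.0}]
```

>>> step_arm(
  increments=[
    {"slide": [-0.004, 0, -0.0065], "roll": 0},
    {"slide": [-0.008, 0.001, -0.013], "roll": 0},
    {"slide": [-0.009, -0.01, -0.013], "roll": 0},
    {"slide": [-0.011, -0.025, -0.013], "roll": 0},
    {"slide": [-0.0125, -0.044, -0.013], "roll": 0},
  ],
)

```text
t: 13.15
eef_pos: [374.8, -248.6, 151.6]
tcp_rot: [3.142, 0.0, 3.041]
ft_force: [0.5, -0.1, -1.9]
opening: 0.248
grip_force: 29.9
```

>>> step_arm(
  increments=[
    {"slide": [-0.002, -0.02, 0], "roll": 0},
    {"slide": [-0.0035, -0.036, 0], "roll": 0},
    {"slide": [-0.0035, -0.036, -0.03], "roll": 0},
    {"slide": [-0.0035, -0.036, -0.06], "roll": 0},
    {"slide": [-0.0035, -0.036, -0.09], "roll": 0},
  ],
)

```text
t: 13.78
eef_pos: [374.5, -284.0, 242.4]
tcp_rot: [3.141, -0.0, 3.04]
ft_force: [0.5, -0.3, -1.0]
opening: 0.249
grip_force: 29.9
```

```bash
python3 - <<'E'
from hook import *
d,P,hsv,ok=cloud("side");save(d,"s7.png")
m=ok&(hsv[:,1]>110)&(hsv[:,0]>14)&(hsv[:,0]<30)&(np.linalg.norm(P-[510,-188,160],axis=1)<45)
R=P[m];print("brass",m.sum(),R.min(0),R.max(0))
rod("top")
y=np.pi-.1
plan([(430,40,240,y,50),(430,40,30,y,45),(430,40,6,y,6)])
E
```

```text
brass 177 [ 504.593 -191.743  135.49 ] [ 530.83  -185.211  183.09 ]
top 740 pose [ 375.361 -284.776  243.994] yaw 6.182058296978656
 bar f 50 [59.721  4.157 13.381] 106
 bar f 70 [79.877  3.816 13.613] 109
 bar f 90 [100.168   4.092  13.325] 110
 bar f 110 [120.078   4.04   13.93 ] 98
 bar f 130 [134.17    5.709  13.981] 64
 prong l 10 [133.663  17.258  14.224] 70
 prong l 25 [132.104  32.651  13.614] 69
 prong l 40 [130.633  47.461  13.798] 68
 prong l 55 [129.444  60.865  13.553] 56
pose [ 375.4 -284.8  244. ] [-3.139  0.004  3.04 ] t 13.88
[{"slide": [-0.0031, 0.0469, 0.0006], "roll": -0.0}, {"slide": [-0.0062, 0.0939, 0.0011], "roll": -0.0}, {"slide": [-0.0092, 0.1408, 0.0017], "roll": -0.0}, {"slide": [-0.0123, 0.1878, 0.0023], "roll": -0.001}, {"slide": [-0.0154, 0.2347, 0.0029], "roll": -0.001}]
[{"slide": [-0.0031, 0.0469, 0.0006], "roll": -0.0}, {"slide": [-0.0062, 0.0939, 0.0011], "roll": -0.0}, {"slide": [-0.0062, 0.0939, 0.0431], "roll": -0.0}, {"slide": [-0.0062, 0.0939, 0.0851], "roll": -0.0}, {"slide": [-0.0062, 0.0939, 0.1271], "roll": -0.0}]
[{"slide": [-0.0, -0.0, 0.042], "roll": 0.0}, {"slide": [-0.0, -0.0, 0.084], "roll": 0.0}, {"slide": [-0.0, -0.0, 0.09], "roll": 0.0}, {"slide": [-0.0, -0.0, 0.096], "roll": 0.0}, {"slide": [-0.0, -0.0, 0.102], "roll": 0.0}]
[{"slide": [-0.0, -0.0, 0.006], "roll": 0.0}]
```

View pics/s7.png

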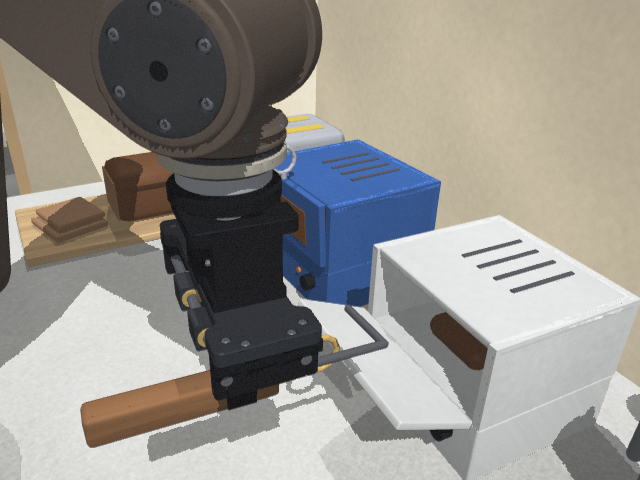

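The rod is unhooked and above the ring, and the flap stays open (lip near (430,425), ring at (330,350)). Carrying it over to clear worktop.

>>> step_arm(
  increments=[
    {"slide": [-0.003, 0.045, 0], "roll": 0},
    {"slide": [-0.006, 0.092, 0], "roll": 0},
    {"slide": [-0.009, 0.14, 0], "roll": 0},
    {"slide": [-0.012, 0.188, 0], "roll": 0},
    {"slide": [-0.015, 0.235, 0], "roll": 0},
  ],
)

```text
t: 14.5
eef_pos: [413.2, -49.9, 240.7]
tcp_rot: [3.141, -0.001, 3.04]
ft_force: [0.2, -0.1, -1.9]
opening: 0.252
grip_force: 29.9
```

>>> step_arm(
  increments=[
    {"slide": [-0.003, 0.047, 0], "roll": 0},
    {"slide": [-0.006, 0.085, 0.01], "roll": 0},
    {"slide": [-0.006, 0.094, 0.05], "roll": 0},
    {"slide": [-0.006, 0.094, 0.1], "roll": 0},
    {"slide": [-0.006, 0.094, 0.14], "roll": 0},
  ],
)

```text
t: 15.12
eef_pos: [428.0, 41.8, 99.3]
tcp_rot: [3.142, -0.001, 3.041]
ft_force: [0.1, -0.9, -1.2]
opening: 0.248
grip_force: 29.9
```

>>> step_arm(
  increments=[
    {"slide": [0, 0, 0.03], "roll": 0},
    {"slide": [0, 0, 0.055], "roll": 0},
    {"slide": [0, 0, 0.07], "roll": 0},
    {"slide": [0, 0, 0.078], "roll": 0},
    {"slide": [0, 0, 0.078], "roll": 0},
  ],
)

```text
t: 15.75
eef_pos: [428.4, 41.7, 23.0]
tcp_rot: [3.142, -0.001, 3.041]
ft_force: [0.8, -0.6, -1.6]
opening: 0.249
grip_force: 29.9
```

```bash
python3 - <<'E'
from hook import *
rod("top");print(state()["ft_force"])
d,P,hsv,ok=cloud("side");w=ok&(P[:,2]>5)&(P[:,2]<80)&(P[:,0]<460)&(P[:,0]>280)&(abs(P[:,1]-40)<70)&(hsv[:,1]>110)&(hsv[:,0]<16)
print(P[w].min(0),P[w].max(0),w.sum())
E
```

```text
top 370 pose [428.665  41.706  23.536] yaw 6.182279745153508
 bar f 50 [59.674  2.33  11.419] 49
 bar f 70 [79.94   2.288 11.337] 49
 bar f 90 [100.467   2.468  11.277] 48
 bar f 110 [120.801   2.938  11.35 ] 45
 bar f 130 [135.062   5.394  11.356] 36
 prong l 10 [133.99   17.597  11.362] 40
 prong l 25 [132.547  32.326  10.642] 40
 prong l 40 [131.042  47.212  11.438] 40
 prong l 55 [129.641  59.56   11.67 ] 28
[ 0.012 -0.727 -0.454]
[312.686  25.47   20.427] [458.374  63.321  48.532] 1644
```

>>> step_arm(
  increments=[
    {"slide": [0, 0, 0.006], "roll": 0},
    {"slide": [0, 0, 0.011], "roll": 0},
    {"slide": [0, 0, 0.014], "roll": 0},
    {"slide": [0, 0, 0.016], "roll": 0},
    {"slide": [0, 0, 0.016], "roll": 0},
  ],
)

```text
t: 16.48
eef_pos: [428.7, 41.8, 7.5]
tcp_rot: [3.142, -0.0, 3.041]
ft_force: [-1.0, 0.3, -1.6]
opening: 0.252
grip_force: 29.9
```

>>> step_arm(
  increments=[
    {"slide": [0, 0, 0.001], "roll": 0},
    {"slide": [0, 0, 0.0015], "roll": 0},
    {"slide": [0, 0, 0.002], "roll": 0},
    {"slide": [0, 0, 0.0025], "roll": 0},
    {"slide": [0, 0, 0.0025], "roll": 0},
  ],
)

```text
t: 17.1
eef_pos: [428.7, 41.8, 5.1]
tcp_rot: [3.141, 0.0, 3.041]
ft_force: [0.2, 0.4, -1.7]
opening: 0.249
grip_force: 29.9
```

>>> step_arm(
  increments=[
    {"slide": [0, 0, 0.0005], "roll": 0},
    {"slide": [0, 0, 0.001], "roll": 0},
    {"slide": [0, 0, 0.0015], "roll": 0},
    {"slide": [0, 0, 0.0015], "roll": 0},
  ],
)

```text
t: 17.6
eef_pos: [428.8, 41.8, 4.8]
tcp_rot: [3.141, 0.001, 3.041]
ft_force: [-3.1, 0.0, 26.4]
opening: 0.252
grip_force: 30.0
```

Contact: the rod is on the worktop. I'll ease up 1 mm, release, and retreat.

>>> step_arm(
  increments=[
    {"slide": [0, 0, -0.0005], "roll": 0},
    {"slide": [0, 0, -0.001], "roll": 0},
  ],
)

```text
t: 17.85
eef_pos: [428.8, 41.8, 4.9]
tcp_rot: [3.141, 0.0, 3.041]
ft_force: [0.3, -0.2, -1.6]
opening: 0.25
grip_force: 30.0
```

>>> step_arm(
  increments=[
    {"slide": [0, 0, 0], "roll": 0},
    {"slide": [0, 0, 0], "roll": 0},
    {"slide": [0, 0, 0], "roll": 0},
    {"slide": [0, 0, 0], "roll": 0},
    {"slide": [0, 0, 0], "roll": 0},
  ],
  fingers=0.7,
)

```text
t: 18.48
eef_pos: [428.7, 41.8, 4.6]
tcp_rot: [3.141, 0.0, 3.041]
ft_force: [-0.2, -0.1, -0.5]
opening: 0.685
grip_force: 0.0
```

>>> step_arm(
  increments=[
    {"slide": [0, 0, -0.01], "roll": 0},
    {"slide": [0, 0, -0.04], "roll": 0},
    {"slide": [0, 0, -0.08], "roll": 0},
    {"slide": [0, 0, -0.13], "roll": 0},
    {"slide": [0, 0, -0.18], "roll": 0},
  ],
)

```text
t: 19.1
eef_pos: [428.2, 41.8, 186.9]
tcp_rot: [3.142, 0.0, 3.041]
ft_force: [0.5, -0.7, -0.7]
opening: 0.7
grip_force: 0.0
```

>>> step_arm(
  increments=[
    {"slide": [0, 0.05, -0.01], "roll": 0},
    {"slide": [0, 0.1, -0.02], "roll": 0},
    {"slide": [0, 0.15, -0.02], "roll": 0},
    {"slide": [0, 0.2, -0.02], "roll": 0},
    {"slide": [0, 0.2, -0.02], "roll": 0},
  ],
)

```text
t: 19.73
eef_pos: [448.4, 243.2, 205.1]
tcp_rot: [3.141, 0.0, 3.044]
ft_force: [-0.8, -0.0, -0.4]
opening: 0.701
grip_force: 0.0
```

```bash
python3 - <<'E'
from hook import *
d,P,hsv,ok=cloud("side");save(d,"s8.png")
m=ok&(hsv[:,1]>110)&(hsv[:,0]>14)&(hsv[:,0]<30)&(np.linalg.norm(P-[510,-188,160],axis=1)<45)
R=P[m];print("brass",m.sum(),R.min(0),R.max(0),state()["t"],state()["ft_force"])
E
```

```text
brass 610 [ 483.109 -193.324  136.295] [ 538.726 -182.985  184.571] 19.775 [ 0.899 -0.246 -1.054]
```

View pics/s8.png

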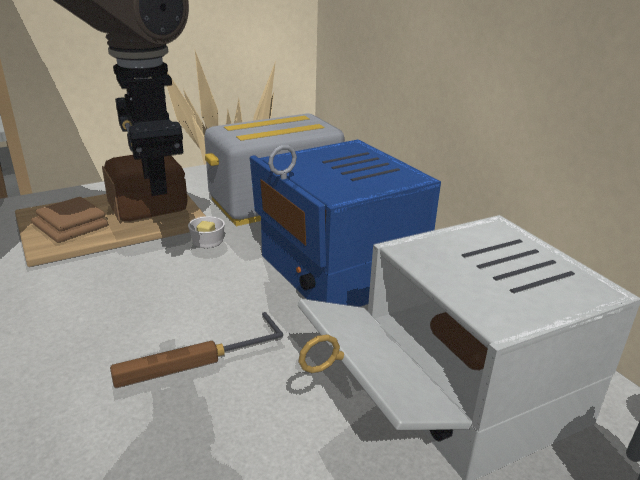

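The rod lies flat (handle (165,362), prong (272,325)), the white flap is open with its ring at (320,353), the blue flap is untouched, and the arm is clear.

```bash
python3 -c "
from cell import env; print(env.job_done())"
```

```text
the job is handed in; nothing more can be done
None
```

The bread warmer's flap is open to about 1.14 rad, the rod is unhooked and lying on the worktop, the blue flap was left alone, and the job is handed in at about 20 s (the hand-in returned no verdict).

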